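# Work a rusted slide bolt free

### The job

Two slide bolts are screwed to planks on the bench, both shut: one is rusty and has seized, the other is bright brass. Take the rusty bolt by its knob and work it free with short strokes, out until it jams and all the way home again, over and over until it runs; then draw it fully open, away from the robot, and let go. Leave the brass bolt shut.

Things in the scene. Friction and masses are not known exactly. Their poses are not given: they have to be found in the camera images.
- rusty_knob (a point): Centre of the upright cylindrical knob (20 mm diameter, 30 mm tall) of the dark red-brown, rusty bolt; grip it from above. It is always 92 mm above the bench. x is level, along the plank, the way the bolt is drawn open; z is up. The plank (200x80x36 mm) is fixed, its centre 22 mm along x from the shut knob. Guide loops 62 mm high stand 28 mm behind and 67 mm ahead of the shut knob.
- rusty_bolt (a joint): How far the rusty bolt is drawn, m: 0 home (shut; it starts within 2 mm of it), 0.040 fully open. It rubs with 5 N. Seized, it slides only from 0 to 0.015 and jams there as on a solid stop; do not force it. A stroke out past 0.011 and then home to under 0.004 loosens it; after the second such return it runs its whole travel.
- brass_knob (a point): Centre of the knob of the other bolt, bright brass, of the same shape and size, on a like plank, axes alike. Not to be used.
- brass_bolt (a joint): How far the brass bolt is drawn, m: 0 shut (as at the start), 0.040 open. It rubs with 2 N.

How it is judged:
By the outcome, as a careful person would: the job done as asked, in the order asked, and still so for the second after the job is handed in, with the robot touching nothing.
It also fails if it takes over 35 s, if anything falls off the work surface, if the arm or the gripper's body presses on something with over 40 N, if the wrist force passes 120 N, or if a joint passes its speed limit or range.

### The arm

A 6-joint arm with a two-finger parallel gripper is mounted at the origin on a cart in front of the work surface, level with it; the furniture and walls round the work are solid. World frame = base frame: x ahead of the robot, y to its left, z up, the work surface at z = 0. Lengths are in m, angles in rad, forces in N, time in s.
With the tool pointing down it reaches from about 0.325 to 0.9 m from the base axis. Payload 6.1 kg.
Tool frame: the origin (TCP) lies midway between the tips of the shut fingers; the grasp point (between the pads) lies grasp_offset behind it (grasp_offset is the distance from the TCP to the grasp point, in m); z points along the fingers, y is the line along which they close (so a half turn about z gives the same grasp; the last joint's range is limited). The gripper opens to 87 mm and grips with 3 to 60 N. Pads are 19 mm wide; open, the fingers measure 117 mm over their backs; the gripper's body (75 mm by 190 mm) begins 51 mm behind the grasp point.
Start: joints at [-1.394, 0.22, 1.526, -0, 1.395, -0.126], TCP at [0.186, -0.597, 0.183] pointing down, gripper open.
Joint ranges: [-2.98, 2.98], [-0.91, 2.08], [0.09, 2.57], [-1.24, 4.39], [0.2, 2.65], [-2.68, 2.68]. Speed limits (rad/s): [2.57, 2.57, 3.01, 3.14, 3.14, 3.14].

### API

Orientations are given as a unit quaternion [w, x, y, z].
In Python, from plant import * gives the robot as it stands.
- The arm moves only by the tool drive_tool, never from a script. Its argument "steps" is a list of rows, each a list of 5 numbers: the shift along the tool's x, y, z in units of 30 mm (1.0 is 30 mm), then the turn about the tool's z in units of 5 degrees (1.0 is 5 degrees), then the closure, from 0 (fully open) to 1 (shut). In form: [[x, y, z, yaw, grip], ...]. A call has 1 to 8 rows; each row shifts and turns the commanded pose from where the row before left it, along the tool's axes as they then stand; what a row does not reach is not made up. A row lasts 1/10 s, in which the tool goes at most 50 mm and 8.59 degrees, less where a joint would pass 70% of its speed; a pose out of reach is approached as far as the arm can. A call is refused whole if a number of a shift passes 1 or a number of a turn 1, either way. A call with a gripper value outside its range is refused whole. The fingers move at their own pace and stop on an object; the grip force is fixed at half the most. Time passes only in rows, so rows that do not move let the fingers close. It gives the time, the measured TCP pose, the force, the opening and the grip force at its end, in the units of the state.
- observe(): the state, without advancing time (a new reading comes with each control period).
- read_camera(name): name is "side" or "top" or "wrist"; returns a dict with "image" (420x560x3 uint8, red, green, blue), "range_z" (420x560 float32, m along the optical axis (not along the pixel's ray), 0 where there is no reading), "intrinsics" (3x3 intrinsics, pixels), "position" and "attitude" of the camera in the world; the wrist camera has in their place "T_tool_cam" (4x4, takes a point from camera to tool coordinates, whose origin is the TCP and whose axes are the flange's). Camera axes: x right, y up, looking along -z (the intrinsics and any distortion apply to the point x, -y, -z); pixel columns grow to the right and rows downward; lengths in m; the calibration is good to about 2 mm. A picture is of the moment at which its call begins: read the wrist's pose just before it.
- job_done(): hands the job in; it is judged then, once.
The state is a dict: "time": time; "joint_pos": joint angles; "joint_vel": joint speeds; "joint_efforts": joint torques, N m; "tcp_pos": TCP position; "ee_rot": TCP orientation; "force": force on the tool from outside, world axes, zero at the start; "ft_torque": the same for the moment, N m; "width": finger opening in m; "gripper_force": force on a finger pad.
Only numpy, scipy, OpenCV 4.12 (cv2) and the standard library are available. Lean on these libraries where they do the work, as an engineer would, in place of code of your own. Each camera call takes 0.05 s, during which the arm holds its last target. There are 200 camera calls.

## Working session

There is one attempt and no reset: what is moved stays moved. The work goes in short steps, Python scripts to look and compute and a tool call to move; the robot and the scene stay as the last step left them, time stands still between calls to the robot, and variables do not carry over. Pictures are saved under pics/ and viewed, at most 10 in all, crops included, and the job is handed in when it is done.

Besides the shell and the picture viewer there is one more tool, called after ">>>" by a JSON object that holds its "name" and its "arguments", one argument or row to a line. drive_tool: Moves the arm, as the interface text tells. Its arguments: {"type":"object","properties":{"steps":{"type":"array"}},"required":["steps"]}

```bash
mkdir -p pics
cat > h.py <<'E'
from plant import *
import numpy as np, cv2
from scipy.spatial.transform import Rotation as R
def save(n,f):
    c=read_camera(n); cv2.imwrite(f,cv2.cvtColor(c["image"],cv2.COLOR_RGB2BGR)); np.save(f+'.npy',c,allow_pickle=True); return c
def world(c,u,v,T=None,z=None):
    K=c["intrinsics"]; ray=np.array([(u-K[0,2])/K[0,0],-(v-K[1,2])/K[1,1],-1.])
    if T is None:
        a=np.array(c["attitude"],float); Rm=a if a.shape==(3,3) else R.from_quat(a[[1,2,3,0]]).as_matrix(); p=np.array(c["position"])
    else: Rm,p=T[:3,:3],T[:3,3]
    d=Rm@ray
    s=(z-p[2])/d[2] if z is not None else c["range_z"][int(v),int(u)]
    return p+s*d
E
python3 - <<'E'
from h import *
s=observe(); print(s)
try: print(grasp_offset)
except Exception as e: print(e)
c=save("top","pics/top.png"); print({k:c[k] for k in c if k not in("image","range_z")})
save("side","pics/side.png")
E
```

```text
{'time': 0.0, 'joint_pos': array([-1.39412039e+00,  2.21252074e-01,  1.52761085e+00, -3.29812204e-05,
        1.39466069e+00, -1.26114429e-01]), 'joint_vel': array([-0.00210862,  0.00069099,  0.0005068 , -0.0021924 , -0.00175839,
        0.00049203]), 'joint_efforts': array([ 2.27136198e-06, -4.94614506e+01, -3.87378073e+01,  6.99032634e-02,
        5.72338700e-02, -1.45743902e-04]), 'tcp_pos': array([ 0.18621953, -0.59589317,  0.18202137]), 'ee_rot': array([-9.64760702e-04,  9.88560723e-01,  1.50820303e-01, -4.06329353e-05]), 'force': array([-0.5576696 ,  0.20293102, -0.32896425]), 'ft_torque': array([-0.02598342,  0.03859128, -0.01501289]), 'gripper_force': 0.0, 'width': 0.08713039462446612}
0.0187
{'intrinsics': array([[486.92676927,   0.        , 284.24339621],
       [  0.        , 486.92676927, 200.4036169 ],
       [  0.        ,   0.        ,   1.        ]]), 'position': array([0.47029682, 0.10524572, 0.95866098]), 'attitude': array([ 0.71110384,  0.02506001, -0.0424893 , -0.70135439])}
```

View pics/top.png

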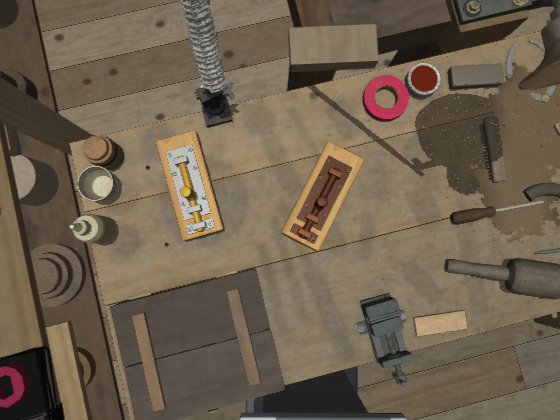

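View pics/side.png

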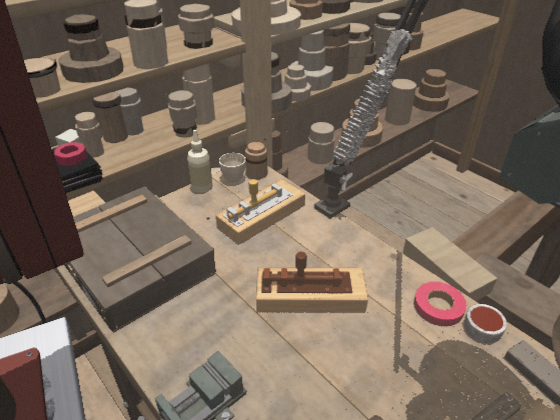

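The top view shows the rusty bolt with its knob near (322,202), its plank running from lower-left to upper-right, and the brass bolt at about (187,190). Up in the picture is +x.

Run:
```python
from h import *
im=cv2.imread("pics/top.png")[130:260,260:390]
cv2.imwrite("pics/crop.png",cv2.resize(im,None,fx=4.6,fy=4.6,interpolation=cv2.INTER_CUBIC))
```

```text
(no output)
```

View pics/crop.png

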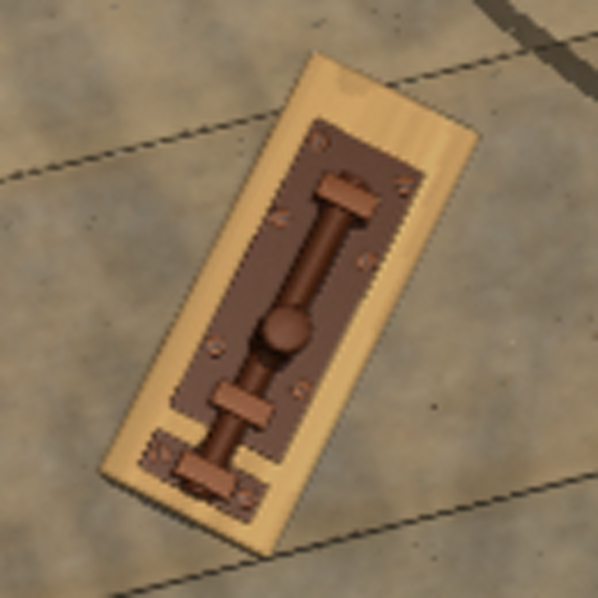

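The crop shows the plank's top corners at (315,52), (480,135), (272,556) and (100,472), the knob top at (287,329), and the loops at (347,197) and (243,402).

```bash
cat > m.py <<'E'
from h import *
c=np.load("pics/top.png.npy",allow_pickle=True).item()
P=lambda a,z:world(c,260+a[0]/4.6-.4,130+a[1]/4.6-.4,z=z)
q=[P(a,.036) for a in [(315,52),(480,135),(272,556),(100,472)]]
L=lambda a,b:np.linalg.norm(a-b)
print("plank",L(q[0],q[3]),L(q[1],q[2]),L(q[0],q[1]),L(q[2],q[3]))
d=(q[0]+q[1]-q[2]-q[3]); d/=np.linalg.norm(d); ctr=sum(q)/4
k=P((287,329),.107); lf=P((347,197),.062); ln=P((243,402),.062)
print("axis",d,np.degrees(np.arctan2(d[1],d[0])),"ctr",ctr,"shut knob from ctr",ctr-.022*d)
print("knob",k,"loops",(lf-k)@d,(ln-k)@d,"loop axis",np.degrees(np.arctan2(*(lf-ln)[[1,0]])))
u,v=260+287/4.6,130+329/4.6; print("range",world(c,u,v))
E
cat >> h.py <<'E'
def togo(target,ang):
    s=observe(); Rm=R.from_quat(np.array(s["ee_rot"])[[1,2,3,0]]).as_matrix()
    print("tcp",s["tcp_pos"],"Rx",Rm[:,0],"t",s["time"],"F",s["force"],"w",s["width"])
    print("shift units",Rm.T@(np.array(target)-s["tcp_pos"])/.03)
    a=np.degrees(np.arctan2(Rm[1,0],Rm[0,0]))
    for o in(0,180,90,-90): print(o,"yaw units",-((ang+o-a+180)%360-180)/5,end="; ")
    print("q6",s["joint_pos"][5])
E
python3 m.py; python3 -c "
from h import *
togo([.45,.05,.2],-28)"
```

```text
plank 0.1978405748706885 0.19657451708723964 0.07738366384581495 0.0785823486427693
axis [ 0.89708554 -0.44185693  0.        ] -26.222420449794438 ctr [0.57009897 0.00865251 0.036     ] shut knob from ctr [0.55036309 0.01837336 0.036     ]
knob [0.55182534 0.01824305 0.107     ] loops 0.06511732967931266 -0.0285129158363 loop axis -26.421382830647836
range [0.55122732 0.01742631 0.1059587 ]
tcp [ 0.18624421 -0.59596677  0.18215285] Rx [9.54500413e-01 2.98209518e-01 2.13296180e-04] t 0.1 F [-0.23097453 -0.07688102 -0.0042587 ] w 0.08721430478366236
shift units [ 14.8130752  -17.93169347  -0.56091445]
0 yaw units 9.070018947473562; 180 yaw units -26.929981052526433; 90 yaw units -8.929981052526438; -90 yaw units 27.070018947473564; q6 -0.12613847597910566
```

Plank size, loop distances and knob height all agree: the knob is at about (0.551, 0.018) and the bolt axis at -26.3°. I'll grip with the closing line along the bolt, so tool +y is the opening direction.

>>> {"name": "drive_tool", "arguments": {
  "steps": [
    [1, -0.9, 0, 0, 0],
    [1, -0.9, 0, 0, 0],
    [1, -0.9, 0, 0, 0],
    [1, -0.9, 0, 0, 0],
    [1, -0.9, 0, 0, 0],
    [1, -0.9, 0, 0, 0],
    [1, -0.9, 0, 0, 0],
    [1, -0.9, 0, 0, 0]
  ]
}}

```text
time: 0.9
tcp_pos: [0.3514, -0.3171, 0.1828]
ee_rot: [-0.0, 0.989, 0.151, -0.0]
force: [0.0, 0.2, 1.8]
width: 0.0873
gripper_force: 0.0
```

>>> {"name": "drive_tool", "arguments": {
  "steps": [
    [1, -0.9, 0, 0, 0],
    [1, -0.9, 0, 0, 0],
    [1, -0.9, 0, 0, 0],
    [1, -0.9, 0, 0, 0],
    [1, -0.9, 0, 0, 0],
    [1, -0.9, 0, 0, 0],
    [0.5, -0.5, 0, 0, 0],
    [0, 0, 0, 0, 0]
  ]
}}

```text
time: 1.7
tcp_pos: [0.4849, -0.0892, 0.1827]
ee_rot: [-0.001, 0.988, 0.153, -0.0]
force: [0.3, -0.7, -0.1]
width: 0.087
gripper_force: 0.0
```

>>> {"name": "drive_tool", "arguments": {
  "steps": [
    [0, 0, 0, -1, 0],
    [0, 0, 0, -1, 0],
    [0, 0, 0, -1, 0],
    [0, 0, 0, -1, 0],
    [0, 0, 0, -1, 0],
    [0, 0, 0, -1, 0],
    [0, 0, 0, -1, 0],
    [0, 0, 0, -1, 0]
  ]
}}

```text
time: 2.5
tcp_pos: [0.4837, -0.0927, 0.1828]
ee_rot: [-0.0, 0.877, 0.481, -0.0]
force: [0.4, -0.8, -0.3]
width: 0.0875
gripper_force: 0.0
```

```bash
python3 -c "
from h import *
togo([.551,.018,.0733],-26.3)
s=observe(); c=save('wrist','pics/w1.png'); Rm=R.from_quat(np.array(s['ee_rot'])[[1,2,3,0]]).as_matrix()
T=np.eye(4);T[:3,:3]=Rm;T[:3,3]=s['tcp_pos'];np.save('T1.npy',T@c['T_tool_cam'])"
```

```text
tcp [ 0.48366331 -0.09269376  0.18277542] Rx [ 5.37263842e-01  8.43413979e-01 -6.51754605e-04] t 2.5 F [ 0.36246318 -0.78202364 -0.26474221] w 0.08746291009600056
shift units [ 4.3203196  -0.08687125  3.64642436]
0 yaw units 16.76048440472371; 180 yaw units -19.239515595276295; 90 yaw units -1.2395155952762935; -90 yaw units 34.760484404723705; q6 0.21802817623119153
```

View pics/w1.png

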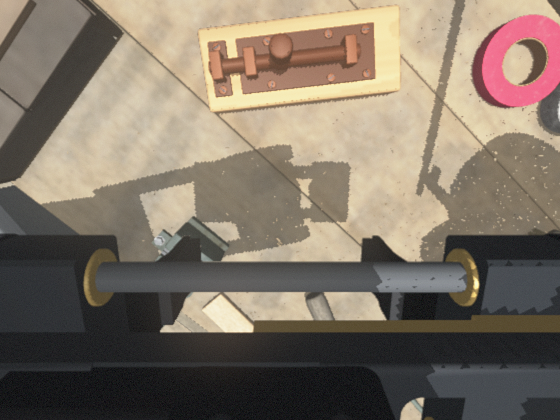

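The wrist view shows the knob top at about (282,43) and the far loop at (351,46). I'll check the knob's position from it.

```bash
python3 -c "
from h import *
c=np.load('pics/w1.png.npy',allow_pickle=True).item();T=np.load('T1.npy')
print(world(c,282,43,T,.107),world(c,282,43,T))
a=world(c,351,44,T,.062);b=world(c,250,58,T,.062);print(a,b,np.degrees(np.arctan2(*(a-b)[[1,0]])))"
```

```text
[0.55486376 0.01742216 0.107     ] [0.55495479 0.01755984 0.1062635 ]
[ 0.61347234 -0.00890842  0.062     ] [0.52856852 0.03107255 0.062     ] -25.215612341611752
```

>>> {"name": "drive_tool", "arguments": {
  "steps": [
    [0, 0, 0, -0.6, 0],
    [0, 0, 0, -0.6, 0],
    [0.8, 0, 0, 0, 0],
    [0.8, 0, 0, 0, 0],
    [0.8, 0, 0, 0, 0],
    [0.8, 0, 0, 0, 0],
    [0.6, 0, 0, 0, 0],
    [0, 0, 0, 0, 0]
  ]
}}

```text
time: 3.35
tcp_pos: [0.5357, 0.011, 0.1828]
ee_rot: [-0.0, 0.851, 0.525, -0.0]
force: [-0.1, -0.4, -0.7]
width: 0.087
gripper_force: 0.0
```

```bash
python3 -c "
from h import *
togo([.551,.018,.0733],-26.3)"
```

```text
tcp [0.53570384 0.01101378 0.18277543] Rx [4.48457577e-01 8.93804118e-01 1.80957683e-05] t 3.35 F [-0.09786142 -0.36799704 -0.65453458] w 0.08701241400927708
shift units [0.43673382 0.35347715 3.64897796]
0 yaw units 17.93104666219486; 180 yaw units -18.068953337805148; 90 yaw units -0.06895333780514079; -90 yaw units 35.93104666219486; q6 0.3381740915252627
```

>>> {"name": "drive_tool", "arguments": {
  "steps": [
    [0.47, 0.41, 0, 0, 0],
    [0, 0, 0.8, 0, 0],
    [0, 0, 0.8, 0, 0],
    [0, 0, 0.8, 0, 0],
    [0, 0, 0.7, 0, 0],
    [0, 0, 0.55, 0, 0],
    [0, 0, 0, 0, 0.5],
    [0, 0, 0, 0, 0.5]
  ]
}}

```text
time: 4.15
tcp_pos: [0.5524, 0.0163, 0.0737]
ee_rot: [-0.0, 0.851, 0.524, -0.0]
force: [0.4, -0.3, 0.6]
width: 0.0775
gripper_force: 0.0
```

>>> {"name": "drive_tool", "arguments": {
  "steps": [
    [0, 0, 0, 0, 1],
    [0, 0, 0, 0, 1],
    [0, 0, 0, 0, 1],
    [0, 0, 0, 0, 1],
    [0, 0, 0, 0, 1]
  ]
}}

```text
time: 4.65
tcp_pos: [0.553, 0.0173, 0.0739]
ee_rot: [0.0, 0.851, 0.525, 0.0]
force: [0.3, 0.4, -0.7]
width: 0.0389
gripper_force: 0.0
```

```bash
python3 -c "
from h import *
togo([.551,.018,.0733],-26.3); save('side','pics/s2.png'); print(observe()['gripper_force'])
im=cv2.imread('pics/s2.png')[180:340,200:420];cv2.imwrite('pics/s2c.png',cv2.resize(im,None,fx=3,fy=3))"
```

```text
tcp [0.55296363 0.01726426 0.07390356] Rx [4.48405182e-01 8.93830403e-01 6.26325297e-05] t 4.65 F [ 0.3452023   0.35055089 -0.67009727] w 0.038882454648612806
shift units [-0.00743052 -0.06951005  0.02009076]
0 yaw units 17.931718381158962; 180 yaw units -18.068281618841034; 90 yaw units -0.06828161884104134; -90 yaw units 35.93171838115896; q6 0.3537225530242519
0.0
```

View pics/s2c.png

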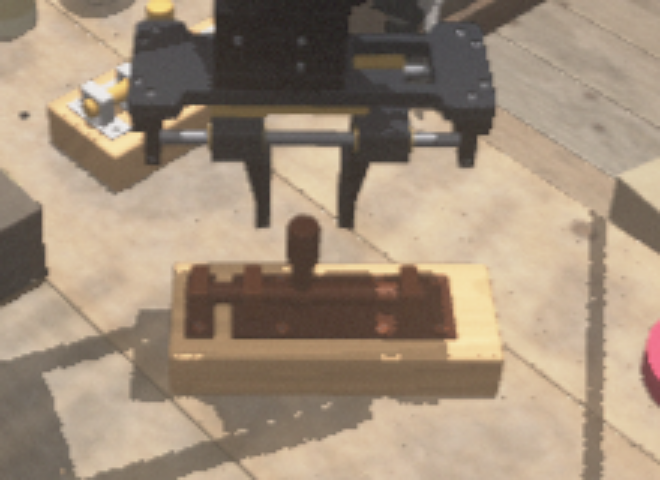

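The side crop shows the fingers either side of the knob, but the tips at (262,225) and (345,225) are only level with the knob top at (303,218). They are either too high or further from the camera than the knob, so I'll check with depth.

```bash
python3 -c "
from h import *
c=np.load('pics/s2.png.npy',allow_pickle=True).item()
print(c['position'])
for n,u,v in [('fL',262,218),('fL',262,222),('fR',345,218),('fR',345,223),('fL',258,200),('fR',350,200),('knob',303,225),('knob',303,240),('knob',303,255)]:
  print(n,world(c,200+u/3,180+v/3))"
```

```text
[ 0.25678817 -0.49986772  0.68007763]
fL [0.52598123 0.01920752 0.11897413]
fL [0.52570314 0.01858151 0.11646564]
fR [ 0.56748283 -0.00350721  0.12123777]
fR [ 0.56784517 -0.00330049  0.1169551 ]
fL [0.52252295 0.01782725 0.13561737]
fR [ 0.56910089 -0.00488311  0.13575751]
knob [0.55011138 0.01390829 0.1078451 ]
knob [0.54718192 0.0080146  0.10216793]
knob [0.54728025 0.00741112 0.09038722]
```

```bash
python3 -c "
from h import *
c=np.load('pics/s2.png.npy',allow_pickle=True).item()
for n,u,v in [('below',262,240),('below',345,245),('rod',300,137),('plate',300,98),('bracket',152,150),('bracketR',466,160),('slider',235,145),('body',290,40),('plank',460,300)]:
  print(n,world(c,200+u/3,180+v/3))
t=np.load('pics/top.png.npy',allow_pickle=True).item()
print(observe()['time'])"
python3 - <<'E'
import sys; sys.path.insert(0,'.')
from h import *
c=read_camera("wrist"); K=c["intrinsics"]; print(c["T_tool_cam"])
cv2.imwrite('pics/w2.png',cv2.cvtColor(c["image"],cv2.COLOR_RGB2BGR)); np.save('pics/w2.png.npy',c,allow_pickle=True)
E
```

```text
below [ 0.57438086  0.1119454  -0.0021826 ]
below [ 0.62272073  0.08234917 -0.00144304]
rod [ 0.53305204 -0.00875728  0.19885287]
plate [ 0.53431748 -0.00488557  0.22188593]
bracket [0.46113431 0.02054444 0.19410698]
bracketR [ 0.60955831 -0.05182811  0.18760512]
slider [0.49997802 0.00112926 0.19806277]
body [0.53144526 0.00259773 0.2550649 ]
plank [ 0.25678817 -0.49986772  0.68007763]
4.7
[[ 4.27958477e-04  9.67690354e-01  2.52141221e-01  6.89157416e-02]
 [ 9.99999324e-01 -1.41633115e-04 -1.15372325e-03 -2.50164137e-04]
 [-1.08073531e-03  2.52141544e-01 -9.67689761e-01 -2.01435943e-01]
 [ 0.00000000e+00  0.00000000e+00  0.00000000e+00  1.00000000e+00]]
```

View pics/w2.png

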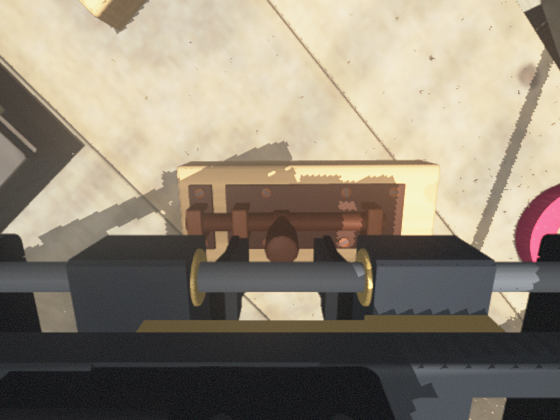

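In the wrist view the knob top is at about (283,245), between the fingers at about (235,265) and (325,265). I'll check the tool height from this depth.

```bash
python3 -c "
from h import *
c=np.load('pics/w2.png.npy',allow_pickle=True).item()
s=observe();T=np.eye(4);T[:3,:3]=R.from_quat(np.array(s['ee_rot'])[[1,2,3,0]]).as_matrix();T[:3,3]=s['tcp_pos'];T=T@c['T_tool_cam']
print(s['tcp_pos'],s['joint_pos'])
for u,v in [(282,245),(280,240),(310,175),(150,130),(232,258),(328,258)]: print(u,v,world(c,u,v,T), c['range_z'][v,u])"
```

```text
[0.55289211 0.01733074 0.07373278] [-1.11238187e-01  1.55258852e-01  1.81637701e+00 -1.20403236e-06
  1.16979166e+00  3.53706137e-01]
282 245 [0.5548689  0.01986539 0.10610763] 0.18018128
280 240 [0.55509786 0.02283672 0.10548062] 0.18009117
310 175 [0.58696953 0.03600592 0.035312  ] 0.24145326
150 130 [ 0.48376187  0.12401777 -0.00077644] 0.26803842
232 258 [0.53771752 0.0365629  0.14083628] 0.14472069
328 258 [0.57654769 0.01682242 0.14030885] 0.14534701
```

Wrist depth agrees with the reported TCP height, but the side camera puts the fingertips at about 0.115. Closing will settle it harmlessly.

>>> {"name": "drive_tool", "arguments": {
  "steps": [
    [0, 0, 0, 0, 1],
    [0, 0, 0, 0, 1],
    [0, 0, 0, 0, 1]
  ]
}}

```text
time: 5.05
tcp_pos: [0.5528, 0.0173, 0.0736]
ee_rot: [-0.0, 0.851, 0.525, -0.0]
force: [0.3, 0.1, -0.1]
width: 0.0068
gripper_force: 0.0
```

```bash
python3 -c "
from h import *
c=np.load('pics/w2.png.npy',allow_pickle=True).item()
s=observe();T=np.eye(4);T[:3,:3]=R.from_quat(np.array(s['ee_rot'])[[1,2,3,0]]).as_matrix();T[:3,3]=s['tcp_pos'];T=T@c['T_tool_cam']
for u,v in [(280,277),(240,300),(325,305),(240,245)]: print('wrist',u,v,world(c,u,v,T))
c=save('side','pics/s3.png'); im=cv2.imread('pics/s3.png')[180:340,200:420];cv2.imwrite('pics/s3c.png',cv2.resize(im,None,fx=3,fy=3))
"
```

```text
wrist 280 277 [0.56625275 0.04484283 0.19942284]
wrist 240 300 [0.53498249 0.02122079 0.15146528]
wrist 325 305 [0.56815894 0.0088273  0.16162569]
wrist 240 245 [0.53884807 0.03549724 0.1236465 ]
```

View pics/s3c.png

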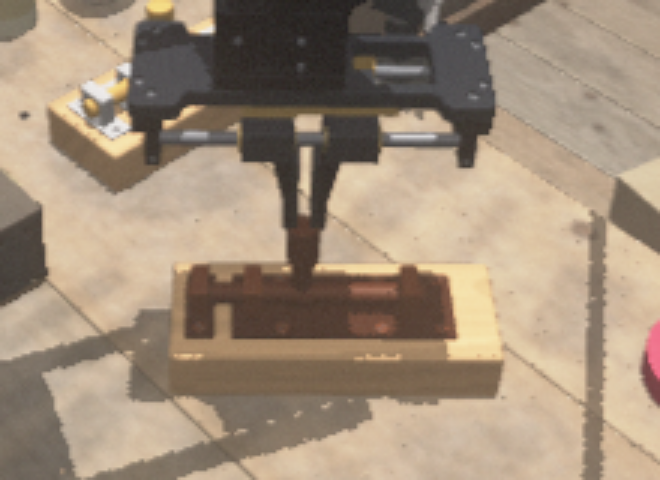

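Confirmed: the jaws shut to 7 mm above the knob, at crop pixel (303,222), so the real tips are about 41 mm above the reported TCP. Lateral alignment is good. I'll open, go down 40 mm, and grip again.

>>> {"name": "drive_tool", "arguments": {
  "steps": [
    [0, 0, 0, 0, 0.4],
    [0, 0, 0, 0, 0.4],
    [0, 0, 0, 0, 0.4],
    [0, 0, 0, 0, 0.4],
    [0, 0, 0, 0, 0.4],
    [0, 0, 0, 0, 0.4]
  ]
}}

```text
time: 5.7
tcp_pos: [0.5528, 0.0172, 0.0736]
ee_rot: [-0.0, 0.851, 0.525, -0.0]
force: [-1.0, -1.0, 0.6]
width: 0.0444
gripper_force: 0.0
```

>>> {"name": "drive_tool", "arguments": {
  "steps": [
    [0, 0, 0.5, 0, 0.4],
    [0, 0, 0.5, 0, 0.4],
    [0, 0, 0.35, 0, 0.4],
    [0, 0, 0, 0, 1],
    [0, 0, 0, 0, 1],
    [0, 0, 0, 0, 1],
    [0, 0, 0, 0, 1],
    [0, 0, 0, 0, 1]
  ]
}}

```text
time: 6.5
tcp_pos: [0.5534, 0.0172, 0.0338]
ee_rot: [0.0, 0.851, 0.525, 0.0]
force: [-0.2, 0.0, -0.1]
width: 0.0196
gripper_force: 0.0
```

```bash
python3 -c "
from h import *
togo([.553,.018,.033],-26.3)
c=save('side','pics/s4.png'); im=cv2.imread('pics/s4.png')[180:340,200:420];cv2.imwrite('pics/s4c.png',cv2.resize(im,None,fx=3,fy=3))
"
```

```text
tcp [0.55337248 0.0171909  0.03376651] Rx [4.48537529e-01 8.93763914e-01 3.88862338e-04] t 6.5 F [-0.19326777  0.02393609 -0.14849553] w 0.019573825540813366
shift units [ 0.01852593 -0.02322202  0.02553209]
0 yaw units 17.930021172344755; 180 yaw units -18.069978827655245; 90 yaw units -0.06997882765524537; -90 yaw units 35.93002117234475; q6 0.35375276304796816
```

View pics/s4c.png

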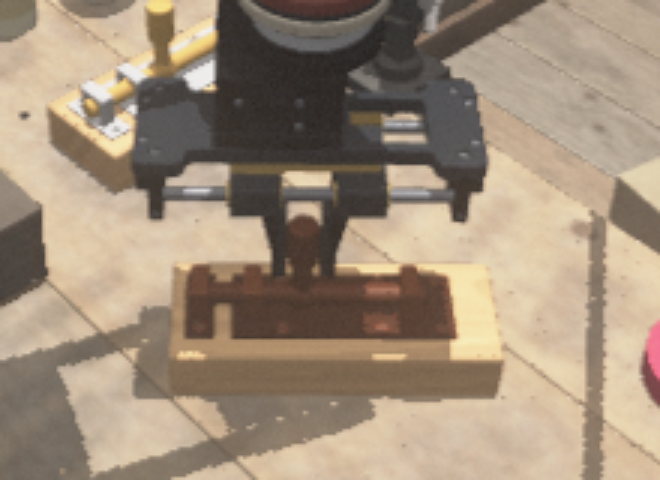

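The fingers now straddle the knob at (303,240) with the tips at about (280,275) and (328,275). The width of 19.6 mm matches the 20 mm knob. I'll let the grip build, then feel for home.

>>> {"name": "drive_tool", "arguments": {
  "steps": [
    [0, 0, 0, 0, 1],
    [0, 0, 0, 0, 1]
  ]
}}

```text
time: 6.75
tcp_pos: [0.5533, 0.0172, 0.0337]
ee_rot: [0.0, 0.851, 0.525, 0.0]
force: [-0.4, 1.1, 2.3]
width: 0.0192
gripper_force: 30.0
```

>>> {"name": "drive_tool", "arguments": {
  "steps": [
    [0, -0.05, 0, 0, 1],
    [0, 0, 0, 0, 1]
  ]
}}

```text
time: 6.95
tcp_pos: [0.5532, 0.0173, 0.0338]
ee_rot: [0.001, 0.851, 0.525, 0.001]
force: [4.9, -2.3, -1.6]
width: 0.0191
gripper_force: 30.0
```

>>> {"name": "drive_tool", "arguments": {
  "steps": [
    [0, -0.05, 0, 0, 1],
    [0, 0, 0, 0, 1]
  ]
}}

```text
time: 7.15
tcp_pos: [0.5522, 0.0178, 0.0338]
ee_rot: [0.002, 0.851, 0.525, 0.002]
force: [5.9, -2.0, -1.7]
width: 0.0193
gripper_force: 30.0
```

>>> {"name": "drive_tool", "arguments": {
  "steps": [
    [0, -0.05, 0, 0, 1],
    [0, 0, 0, 0, 1]
  ]
}}

```text
time: 7.35
tcp_pos: [0.5522, 0.0178, 0.0338]
ee_rot: [0.003, 0.851, 0.525, 0.003]
force: [11.7, -4.5, -6.5]
width: 0.0193
gripper_force: 30.0
```

Home found at about (0.5522, 0.0178): force rises there without motion. The contact yields about 4 N/mm. First stroke out, aiming for about 13 mm.

>>> {"name": "drive_tool", "arguments": {
  "steps": [
    [0, 0.2, 0, 0, 1],
    [0, 0.2, 0, 0, 1],
    [0, 0.17, 0, 0, 1],
    [0, 0, 0, 0, 1],
    [0, 0, 0, 0, 1]
  ]
}}

```text
time: 7.85
tcp_pos: [0.5636, 0.0121, 0.0337]
ee_rot: [-0.001, 0.851, 0.525, -0.0]
force: [-3.5, 1.6, 6.8]
width: 0.0189
gripper_force: 30.0
```

About 12.8 mm out. I'll go on gently until the jam is felt.

>>> {"name": "drive_tool", "arguments": {
  "steps": [
    [0, 0.06, 0, 0, 1],
    [0, 0.05, 0, 0, 1],
    [0, 0, 0, 0, 1]
  ]
}}

```text
time: 8.15
tcp_pos: [0.5655, 0.0112, 0.0336]
ee_rot: [-0.002, 0.851, 0.525, -0.001]
force: [-7.6, 2.6, 10.2]
width: 0.0194
gripper_force: 30.0
```

Jam felt at about 14.9 mm with 8 N. Now home.

>>> {"name": "drive_tool", "arguments": {
  "steps": [
    [0, -0.2, 0, 0, 1],
    [0, -0.2, 0, 0, 1],
    [0, -0.2, 0, 0, 1],
    [0, -0.07, 0, 0, 1],
    [0, 0, 0, 0, 1],
    [0, 0, 0, 0, 1]
  ]
}}

```text
time: 8.75
tcp_pos: [0.5522, 0.0178, 0.0338]
ee_rot: [0.003, 0.851, 0.525, 0.002]
force: [10.2, -4.4, -4.8]
width: 0.019
gripper_force: 30.0
```

>>> {"name": "drive_tool", "arguments": {
  "steps": [
    [0, 0.2, 0, 0, 1],
    [0, 0.2, 0, 0, 1],
    [0, 0.2, 0, 0, 1],
    [0, 0.07, 0, 0, 1],
    [0, 0, 0, 0, 1],
    [0, 0, 0, 0, 1]
  ]
}}

```text
time: 9.35
tcp_pos: [0.5656, 0.0111, 0.0337]
ee_rot: [-0.001, 0.851, 0.525, -0.001]
force: [-6.8, 3.5, 8.8]
width: 0.0191
gripper_force: 30.0
```

>>> {"name": "drive_tool", "arguments": {
  "steps": [
    [0, -0.2, 0, 0, 1],
    [0, -0.2, 0, 0, 1],
    [0, -0.2, 0, 0, 1],
    [0, -0.07, 0, 0, 1],
    [0, 0, 0, 0, 1],
    [0, 0, 0, 0, 1]
  ]
}}

```text
time: 9.95
tcp_pos: [0.5522, 0.0178, 0.0338]
ee_rot: [0.003, 0.851, 0.525, 0.002]
force: [10.6, -5.3, -5.1]
width: 0.019
gripper_force: 30.0
```

Two full strokes are done. Drawing it open, with a check just past the old jam.

>>> {"name": "drive_tool", "arguments": {
  "steps": [
    [0, 0.2, 0, 0, 1],
    [0, 0.2, 0, 0, 1],
    [0, 0.2, 0, 0, 1],
    [0, 0.1, 0, 0, 1],
    [0, 0.1, 0, 0, 1],
    [0, 0, 0, 0, 1]
  ]
}}

```text
time: 10.55
tcp_pos: [0.57, 0.009, 0.0337]
ee_rot: [-0.001, 0.851, 0.525, -0.0]
force: [-2.1, 1.5, 8.1]
width: 0.019
gripper_force: 30.0
```

It runs: 20 mm out with low force. On to the end.

>>> {"name": "drive_tool", "arguments": {
  "steps": [
    [0, 0.2, 0, 0, 1],
    [0, 0.2, 0, 0, 1],
    [0, 0.2, 0, 0, 1],
    [0, 0.1, 0, 0, 1],
    [0, 0, 0, 0, 1],
    [0, 0, 0, 0, 1]
  ]
}}

```text
time: 11.15
tcp_pos: [0.5878, 0.0001, 0.0337]
ee_rot: [-0.002, 0.851, 0.525, -0.001]
force: [-5.9, 3.7, 11.0]
width: 0.0192
gripper_force: 30.0
```

At about 39.8 mm and on the stop. A slight extra push, then release and rise.

>>> {"name": "drive_tool", "arguments": {
  "steps": [
    [0, 0.04, 0, 0, 1],
    [0, 0, 0, 0, 1],
    [0, 0, 0, 0, 0.45],
    [0, 0, 0, 0, 0.45],
    [0, 0, 0, 0, 0.45],
    [0, 0, 0, 0, 0.45],
    [0, 0, 0, 0, 0.45]
  ]
}}

```text
time: 11.85
tcp_pos: [0.5902, -0.0017, 0.0328]
ee_rot: [-0.0, 0.851, 0.525, -0.0]
force: [-0.2, 0.2, -0.4]
width: 0.0458
gripper_force: 0.0
```

>>> {"name": "drive_tool", "arguments": {
  "steps": [
    [0, 0, -0.4, 0, 0.45],
    [0, 0, -0.8, 0, 0.45],
    [0, 0, -0.8, 0, 0.45],
    [0, 0, -0.8, 0, 0.45],
    [0, 0, -0.8, 0, 0.45],
    [0, 0, -0.8, 0, 0.45],
    [0, 0, 0, 0, 0.45],
    [0, 0, 0, 0, 0.45]
  ]
}}

```text
time: 12.65
tcp_pos: [0.5909, -0.0017, 0.1662]
ee_rot: [0.001, 0.851, 0.525, 0.001]
force: [-0.9, 0.1, 0.6]
width: 0.0479
gripper_force: 0.0
```

```bash
python3 -c "
from h import *
c=save('side','pics/s5.png'); im=cv2.imread('pics/s5.png')[100:340,190:420];cv2.imwrite('pics/s5c.png',cv2.resize(im,None,fx=2.5,fy=2.5))
"
```

```text
(no output)
```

View pics/s5c.png

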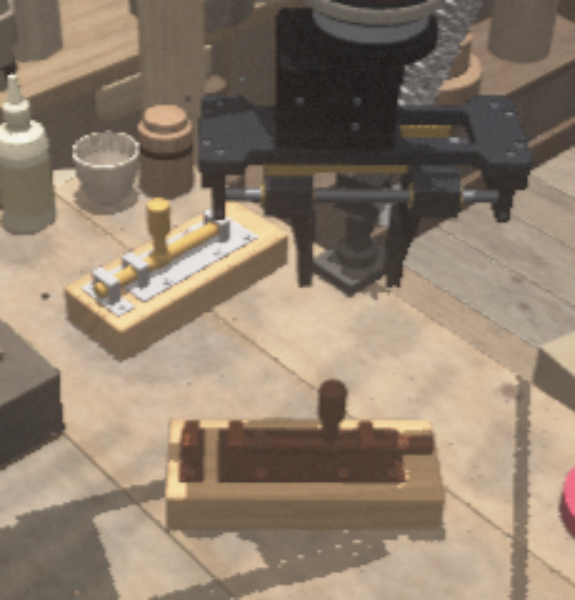

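The rusty knob at (332,400) stands close to the far loop at (365,440), so that bolt is drawn fully open. The brass knob at (158,225) is still shut and the gripper is clear of everything.

```bash
python3 -c "
from h import *
print(job_done())"
```

```text
the job is handed in; nothing more can be done
None
```

The rusty bolt took two full strokes to work free and is now drawn fully open (about 40 mm) and released; the brass bolt is still shut, and the job was handed in at about 12.7 s.

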